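# Sort aluminium sleeves into the anodising tubs

## Task

Sort the four hollow aluminium sleeves into the empty white tubs for the next anodising runs, working from the largest to the smallest: the large one into the round tub, then the medium one into the square tub, then the two small ones into the divided tub, one in each compartment. Stand each sleeve upright on the tub floor in the middle of its tub or compartment, set down rather than dropped. Leave the solid slugs where they stand.

Things in the scene. Friction and masses are not known exactly. Their poses are not given: they have to be found in the camera images.
- sleeve_large: The large hollow sleeve: plain aluminium tube, open right through, 54 mm outer diameter, 40 mm bore, 52 mm tall, about 145 g. Origin at the centre of its underside, z up along its bore; stands upright on the black bench (z = 0) at the start. Loose.
- sleeve_medium: The medium hollow sleeve: plain aluminium tube, open right through, 42 mm outer diameter, 30 mm bore, 42 mm tall, about 77 g. Origin at the centre of its underside, z up along its bore; stands upright on the black bench (z = 0) at the start. Loose.
- sleeve_small_a: One of two identical small hollow sleeves: plain aluminium tube, open right through, 32 mm outer diameter, 20 mm bore, 32 mm tall, about 42 g. Origin at the centre of its underside, z up along its bore; stands upright on the black bench (z = 0) at the start. Loose.
- sleeve_small_b: The other small hollow sleeve, identical to sleeve_small_a: 32 mm outer diameter, 20 mm bore, 32 mm tall, about 42 g. Origin at the centre of its underside, z up along its bore; stands upright on the black bench (z = 0) at the start. Loose.
- slug_large: Solid aluminium slug with a closed flat top, same outside as the large sleeve: 54 mm diameter, 52 mm tall, about 320 g. Origin at the centre of its underside, z up; stands upright on the bench. Loose; a look-alike to be left alone.
- slug_medium: Solid aluminium slug with a closed flat top, same outside as the medium sleeve: 42 mm diameter, 42 mm tall, about 155 g. Origin at the centre of its underside, z up; stands upright on the bench. Loose; a look-alike to be left alone.
- tub_round: Empty round white plastic tub, open on top, 150 mm across at the rim and 136 mm at the foot, 45 mm high, walls 4 mm. Fixed to the bench. Origin at the centre of its underside, z up; the inner floor is 5 mm above the origin.
- tub_square: Empty square white plastic tub, open on top, 140 x 140 mm outside (a look-only lip adds 6 mm all round), 45 mm high, walls 5 mm, sides along its x and y axes. Fixed to the bench. Origin at the centre of its underside, z up; the inner floor is 5 mm above the origin.
- tub_divided: Empty oblong white plastic tub, open on top, 110 mm along its x and 215 mm along its y outside (a look-only lip adds 6 mm all round), 35 mm high, walls 5 mm. A 5 mm cross wall at y = 0, as high as the sides, makes two equal compartments, each 100 x 100 mm inside, with middles at x = 0, y = -51 mm and y = +51 mm. Fixed to the bench. Origin at the centre of its underside, z up; the inner floor is 5 mm above the origin.
Not all that is in view belongs to the job. What is shaped like the sleeve_large but brown or green is not meant.

How it is judged:
On the way, in this order (a step that is already met when the one before it is completed fails the run):
1. the large sleeve stands released in the middle of the round tub (x of sleeve_large in the frame of tub_round between -0.015 and 0.015 m and y of sleeve_large in the frame of tub_round between -0.015 and 0.015 m and z of sleeve_large in the frame of tub_round between -0.001 and 0.011 m and angle between the z axis of sleeve_large and the z axis of tub_round, either way round below 0.1 rad and contact force between the fingers and sleeve_large below 0.1 N and linear speed of sleeve_large below 0.02 m/s), for 0.2 s.
2. the medium sleeve stands released in the middle of the square tub (x of sleeve_medium in the frame of tub_square between -0.015 and 0.015 m and y of sleeve_medium in the frame of tub_square between -0.015 and 0.015 m and z of sleeve_medium in the frame of tub_square between -0.001 and 0.011 m and angle between the z axis of sleeve_medium and the z axis of tub_square, either way round below 0.1 rad and contact force between the fingers and sleeve_medium below 0.1 N and linear speed of sleeve_medium below 0.02 m/s), for 0.2 s.
3. one small sleeve stands released in the middle of a compartment of the divided tub (((x of sleeve_small_a in the frame of tub_divided between -0.015 and 0.015 m and y of sleeve_small_a in the frame of tub_divided between -0.0663 and -0.0362 m and z of sleeve_small_a in the frame of tub_divided between -0.001 and 0.011 m and angle between the z axis of sleeve_small_a and the z axis of tub_divided, either way round below 0.1 rad and contact force between the fingers and sleeve_small_a below 0.1 N and linear speed of sleeve_small_a below 0.02 m/s) or (x of sleeve_small_a in the frame of tub_divided between -0.015 and 0.015 m and y of sleeve_small_a in the frame of tub_divided between 0.0362 and 0.0663 m and z of sleeve_small_a in the frame of tub_divided between -0.001 and 0.011 m and angle between the z axis of sleeve_small_a and the z axis of tub_divided, either way round below 0.1 rad and contact force between the fingers and sleeve_small_a below 0.1 N and linear speed of sleeve_small_a below 0.02 m/s) or (x of sleeve_small_b in the frame of tub_divided between -0.015 and 0.015 m and y of sleeve_small_b in the frame of tub_divided between -0.0663 and -0.0362 m and z of sleeve_small_b in the frame of tub_divided between -0.001 and 0.011 m and angle between the z axis of sleeve_small_b and the z axis of tub_divided, either way round below 0.1 rad and contact force between the fingers and sleeve_small_b below 0.1 N and linear speed of sleeve_small_b below 0.02 m/s) or (x of sleeve_small_b in the frame of tub_divided between -0.015 and 0.015 m and y of sleeve_small_b in the frame of tub_divided between 0.0362 and 0.0663 m and z of sleeve_small_b in the frame of tub_divided between -0.001 and 0.011 m and angle between the z axis of sleeve_small_b and the z axis of tub_divided, either way round below 0.1 rad and contact force between the fingers and sleeve_small_b below 0.1 N and linear speed of sleeve_small_b below 0.02 m/s))), for 0.2 s.
4. both small sleeves stand released, one in each compartment ((((x of sleeve_small_a in the frame of tub_divided between -0.015 and 0.015 m and y of sleeve_small_a in the frame of tub_divided between 0.0362 and 0.0663 m and z of sleeve_small_a in the frame of tub_divided between -0.001 and 0.011 m and angle between the z axis of sleeve_small_a and the z axis of tub_divided, either way round below 0.1 rad and contact force between the fingers and sleeve_small_a below 0.1 N and linear speed of sleeve_small_a below 0.02 m/s) and (x of sleeve_small_b in the frame of tub_divided between -0.015 and 0.015 m and y of sleeve_small_b in the frame of tub_divided between -0.0663 and -0.0362 m and z of sleeve_small_b in the frame of tub_divided between -0.001 and 0.011 m and angle between the z axis of sleeve_small_b and the z axis of tub_divided, either way round below 0.1 rad and contact force between the fingers and sleeve_small_b below 0.1 N and linear speed of sleeve_small_b below 0.02 m/s)) or ((x of sleeve_small_a in the frame of tub_divided between -0.015 and 0.015 m and y of sleeve_small_a in the frame of tub_divided between -0.0663 and -0.0362 m and z of sleeve_small_a in the frame of tub_divided between -0.001 and 0.011 m and angle between the z axis of sleeve_small_a and the z axis of tub_divided, either way round below 0.1 rad and contact force between the fingers and sleeve_small_a below 0.1 N and linear speed of sleeve_small_a below 0.02 m/s) and (x of sleeve_small_b in the frame of tub_divided between -0.015 and 0.015 m and y of sleeve_small_b in the frame of tub_divided between 0.0362 and 0.0663 m and z of sleeve_small_b in the frame of tub_divided between -0.001 and 0.011 m and angle between the z axis of sleeve_small_b and the z axis of tub_divided, either way round below 0.1 rad and contact force between the fingers and sleeve_small_b below 0.1 N and linear speed of sleeve_small_b below 0.02 m/s)))), for 0.2 s.
At the end, for the whole second after the job is handed in: Each sleeve stands within 15 mm (along either tub axis) of the middle of its tub or compartment, within 6 mm of the tub floor, upright to 0.1 rad, released, below 20 mm/s; small ones one per compartment; both slugs upright, at rest, within 20 mm of their start (all of step 1 and all of step 2 and (((x of sleeve_small_a in the frame of tub_divided between -0.015 and 0.015 m and y of sleeve_small_a in the frame of tub_divided between 0.0362 and 0.0663 m and z of sleeve_small_a in the frame of tub_divided between -0.001 and 0.011 m and angle between the z axis of sleeve_small_a and the z axis of tub_divided, either way round below 0.1 rad and contact force between the fingers and sleeve_small_a below 0.1 N and linear speed of sleeve_small_a below 0.02 m/s) and (x of sleeve_small_b in the frame of tub_divided between -0.015 and 0.015 m and y of sleeve_small_b in the frame of tub_divided between -0.0663 and -0.0362 m and z of sleeve_small_b in the frame of tub_divided between -0.001 and 0.011 m and angle between the z axis of sleeve_small_b and the z axis of tub_divided, either way round below 0.1 rad and contact force between the fingers and sleeve_small_b below 0.1 N and linear speed of sleeve_small_b below 0.02 m/s)) or ((x of sleeve_small_a in the frame of tub_divided between -0.015 and 0.015 m and y of sleeve_small_a in the frame of tub_divided between -0.0663 and -0.0362 m and z of sleeve_small_a in the frame of tub_divided between -0.001 and 0.011 m and angle between the z axis of sleeve_small_a and the z axis of tub_divided, either way round below 0.1 rad and contact force between the fingers and sleeve_small_a below 0.1 N and linear speed of sleeve_small_a below 0.02 m/s) and (x of sleeve_small_b in the frame of tub_divided between -0.015 and 0.015 m and y of sleeve_small_b in the frame of tub_divided between 0.0362 and 0.0663 m and z of sleeve_small_b in the frame of tub_divided between -0.001 and 0.011 m and angle between the z axis of sleeve_small_b and the z axis of tub_divided, either way round below 0.1 rad and contact force between the fingers and sleeve_small_b below 0.1 N and linear speed of sleeve_small_b below 0.02 m/s))) and distance of each of slug_large, slug_medium from where it was at the start of the episode below 0.02 m and angle between each of slug_large, slug_medium's own z axis and vertical below 0.1 rad and linear speed of each of slug_large, slug_medium below 0.02 m/s); the robot touches nothing.
It fails at once if a solid slug is shifted by more than 20 mm or tipped (distance of any of slug_large, slug_medium from where it was at the start of the episode above 0.02 m or angle between any of slug_large, slug_medium's own z axis and vertical above 0.3 rad).
It fails at once if a sleeve is dropped: it moves at more than 0.7 m/s (a fall of some 25 mm) while no finger touches it ((linear speed of sleeve_large above 0.7 m/s and contact force between the fingers and sleeve_large below 0.1 N) or (linear speed of sleeve_medium above 0.7 m/s and contact force between the fingers and sleeve_medium below 0.1 N) or (linear speed of sleeve_small_a above 0.7 m/s and contact force between the fingers and sleeve_small_a below 0.1 N) or (linear speed of sleeve_small_b above 0.7 m/s and contact force between the fingers and sleeve_small_b below 0.1 N)).
It also fails if it takes over 107 s, if anything falls off the work surface, if the arm or the gripper's body presses on something with over 40 N, if the wrist force passes 120 N, or if a joint passes its speed limit or range.

## Robot

A 7-joint arm with a two-finger parallel gripper is mounted at the origin on the work surface. World frame = base frame: x ahead of the robot, y to its left, z up, the work surface at z = 0. Lengths are in m, angles in rad, forces in N, time in s.
With the tool pointing down it reaches from about 0.4 to 0.85 m from the base axis. Payload 10.4 kg.
Tool frame: the origin (TCP) lies on the front face of the gripper's body, between the roots of the fingers; the fingertips stand 73 mm ahead of it and the grasp point (between the pads) lies 54 mm ahead of it; z points along the fingers, y is the line along which they close (so a half turn about z gives the same grasp; the last joint's range is limited). The gripper opens to 85 mm and grips with 20 to 120 N. Pads are 22 mm wide; open, the fingers measure 114 mm over their backs; the gripper's body (76 mm by 85 mm) begins 54 mm behind the grasp point. The pads swing forward as they close: fully open they stand 13 mm farther back than shut.
Start: joints at [1.296, 0.332, -0.065, 1.46, 0.022, 1.35, -0.088], TCP at [0.156, -0.605, 0.304] pointing down, gripper open.
Joint ranges: [-2.6, 2.6], [-0.5, 2.12], [-1.47, 1.34], [0.16, 2.42], [-1.27, 4.41], [0.06, 2.06], [-2.6, 2.6]. Speed limits (rad/s): [2.22, 2.22, 2.79, 2.79, 3.14, 3.14, 3.14].

## Interface

Orientations are given as a unit quaternion [x, y, z, w].
In Python, from workcell import manip gives the robot as it stands.
- The arm moves only by the shell command python3 -m jog 'ROWS' [FORCE]. ROWS is JSON, a list of rows, each an object with "grip": the gripper command: -1 is fully open, 1 is shut, values between are in proportion; "slide": the shift along the tool's x, y, z in cm, a list of three; "yaw": the turn about the tool's z in rad. A call has 1 to 8 rows; each row shifts and turns the commanded pose from where the row before left it, along the tool's axes as they then stand; what a row does not reach is not made up. A row lasts 1/10 s, in which the tool goes at most 50 mm and 8.59 degrees, less where a joint would pass 70% of its speed; a pose out of reach is approached as far as the arm can. A call with a gripper value outside its range is refused whole. The fingers move at their own pace and stop on an object; FORCE is the grip in N (left out, the last holds). Time passes only in rows, so rows that do not move let the fingers close. It gives the time, the measured TCP pose, the force, the opening and the grip force at its end, in the units of the state.
- manip.get_obs(): the state, without advancing time (a new reading comes with each control period).
- manip.camera(name): name is "scene" or "top" or "wrist"; returns the picture (384x512x3 uint8, blue, green, red); there is no depth.
- manip.calibration(name): a dict with "vfov" (degrees; the focal length in pixels is half the picture's height over the tangent of half this angle, whatever the lens; pixels are square), "cx", "cy" (the principal point, pixels), "k1" (the pictures are not rectified: a ray, as slopes to the right and down, at radius r is drawn at 1 + k1 r^2 times it, then the intrinsics apply), "camera_from_world" (4x4, takes a point from world to camera coordinates). Camera axes: x right, y down, z forward; pixel columns grow to the right and rows downward; lengths in m; the calibration is good to about 2 mm. A picture is of the moment at which its call begins: read the wrist's pose just before it. calibration takes no time and is no camera call; for the wrist camera it gives the pose at the moment of the call.
- manip.hand_in(): hands the job in; it is judged then, once.
Trained networks look in the newest picture that a camera, given by its name, has taken for a name from the list of things; names that differ only in an ending like _2 or _b are one class to them, and where a whole thing is asked for, a point or a joint stands for the part that bears it (a point fixed in the world has none). Each returns a list of dicts, best first, with "conf" (0 to 1); they miss things now and then, are a little off and sometimes report something else, mostly with a low value. They report only what shows in the picture. A call takes as long as a camera call. They do not tell look-alikes from the thing itself.
- manip.masks_of(thing, camera): "region" (384x512 bool, what is visible of it) and "centre" ([column, row] in pixels, amid what is visible of it).
The state is a dict: "clock": time; "joint_pos": joint angles; "joint_velocities": joint speeds; "tau": joint torques, N m; "position": TCP position; "ee_rot": TCP orientation; "ft_force": force on the tool from outside, world axes, zero at the start; "torque": the same for the moment, N m; "grip_width": opening from 0.0 (shut) to 1.0 (fully open); "grasp_force": force on a finger pad.
Only numpy, scipy, OpenCV 4.12 (cv2) and the standard library are available. Lean on these libraries where they do the work, as an engineer would, in place of code of your own. Each camera call takes 0.05 s, during which the arm holds its last target. There are 200 camera calls.

## Working session

There is one attempt and no reset: what is moved stays moved. The work goes in short steps, Python scripts to look and compute and a shell command to move; the robot and the scene stay as the last step left them, time stands still between calls to the robot, and variables do not carry over. Pictures are saved under pics/ and viewed, at most 14 in all, crops included, and the job is handed in when it is done.

```bash
mkdir -p pics; ls; cat > h.py <<'E'
import numpy as np, cv2
from workcell import manip
def cal(n):
    c=manip.calibration(n); f=192/np.tan(np.radians(c['vfov'])/2)
    return f,c['cx'],c['cy'],c['k1'],np.array(c['camera_from_world'])
def px2w(C,u,v,z):
    f,cx,cy,k,T=C; d=np.array([(u-cx)/f,(v-cy)/f]); s=d.copy()
    for _ in range(30): s=d/(1+k*(s@s))
    R=T[:3,:3]; o=-R.T@T[:3,3]; r=R.T@np.array([s[0],s[1],1]); return o+r*(z-o[2])/r[2]
def w2px(C,p):
    f,cx,cy,k,T=C; q=T[:3,:3]@np.array(p)+T[:3,3]; s=q[:2]/q[2]; s=s*(1+k*(s@s)); return s*f+[cx,cy]
E
python3 - <<'E'
from h import *
o=manip.get_obs(); print(o)
for n in ['top','scene','wrist']:
    im=manip.camera(n); cv2.imwrite(f'pics/{n}0.png',im)
    C=cal(n); print(n,C[:4],(-C[4][:3,:3].T@C[4][:3,3]).round(3))
    if n=='wrist': continue
    for t in ['sleeve_large','sleeve_medium','sleeve_small_a','slug_large','slug_medium','tub_round','tub_square','tub_divided']:
        for m in manip.masks_of(t,n):
            ys,xs=np.nonzero(m['region']); 
            print(t,round(m['conf'],2),np.round(m['centre']),xs.min(),xs.max(),ys.min(),ys.max(),px2w(C,*m['centre'],0.03)[:2].round(3))
E
```

```text
pics
{'clock': 0.0, 'joint_pos': array([ 1.29638664,  0.33289528, -0.06468406,  1.46091369,  0.02158597,
        1.34988097, -0.08849491]), 'joint_velocities': array([-0.00074332, -0.00081293, -0.00023996, -0.00027307, -0.00030722,
       -0.00159108, -0.00087861]), 'tau': array([-3.92084462e-05, -6.25451803e+01,  4.86759015e-02, -3.91608024e+01,
        1.61008607e-02,  9.84968792e-03,  2.03023961e-05]), 'position': array([ 0.1556544 , -0.60504276,  0.30311438]), 'ee_rot': array([ 9.92083745e-01,  1.25576074e-01, -1.14976672e-04, -6.91788033e-04]), 'ft_force': array([-0.27466368, -0.03199852, -0.13012796]), 'torque': array([-0.03906193,  0.02455633,  0.02148577]), 'grasp_force': 0.0, 'grip_width': 1.005871744908432}
top (np.float64(353.1357861132637), 252.1402213229496, 191.8016987549066, -0.07328985026784074) [0.427 0.024 0.778]
sleeve_large 0.91 [391. 175.] 371 401 161 186 [ 0.512 -0.286]
sleeve_large 0.78 [377. 246.] 358 389 233 258 [ 0.359 -0.251]
sleeve_large 0.78 [336. 251.] 316 344 241 267 [ 0.349 -0.163]
sleeve_large 0.75 [352. 205.] 330 360 192 216 [ 0.448 -0.2  ]
sleeve_me
[... 743 characters left out ...]
] 155 177 138 166 [ 0.519 -0.272]
sleeve_large 0.65 [209. 153.] 200 221 141 170 [ 0.446 -0.188]
sleeve_medium 0.86 [382. 272.] 368 393 256 284 [0.448 0.321]
sleeve_small_a 0.65 [334. 232.] 328 342 223 242 [0.432 0.191]
sleeve_small_a 0.64 [291. 205.] 286 299 196 214 [0.436 0.076]
slug_large 0.67 [249. 174.] 240 259 158 187 [ 0.432 -0.063]
slug_medium 0.75 [181. 126.] 173 189 118 139 [ 0.424 -0.322]
tub_round 0.57 [204. 240.] 169 238 208 274 [ 0.635 -0.003]
tub_square 0.72 [287. 312.] 231 341 255 363 [0.642 0.236]
tub_divided 0.78 [143. 194.] 95 188 154 237 [ 0.646 -0.204]
wrist (np.float64(274.56890642660835), 256.6336898588441, 186.3297799400246, -0.04126659851927859) [ 0.23  -0.585  0.374]
```

```bash
python3 -c "
import cv2
a=cv2.imread('pics/top0.png')[70:285,85:435]; cv2.imwrite('pics/v1.png',cv2.resize(a,None,fx=2.28,fy=2.28,interpolation=cv2.INTER_CUBIC))
a=cv2.imread('pics/scene0.png')[100:300,140:410]; cv2.imwrite('pics/v2.png',cv2.resize(a,None,fx=2.9,fy=2.9,interpolation=cv2.INTER_CUBIC))"
```

```text
(no output)
```

View pics/v1.png

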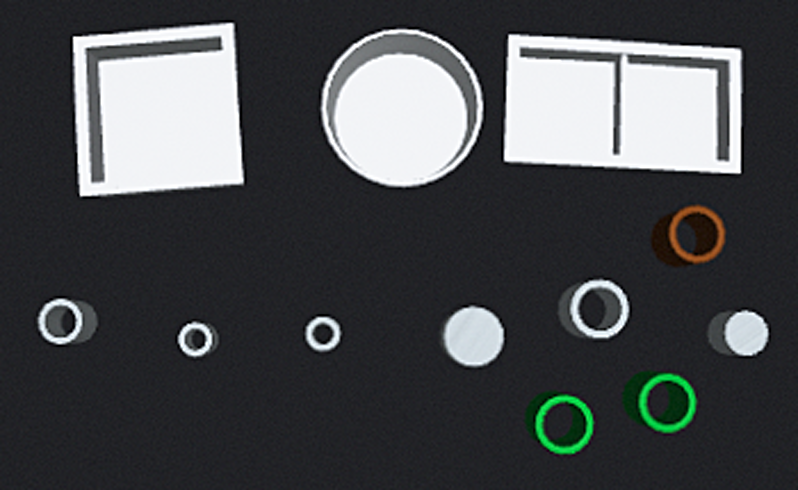

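View pics/v2.png

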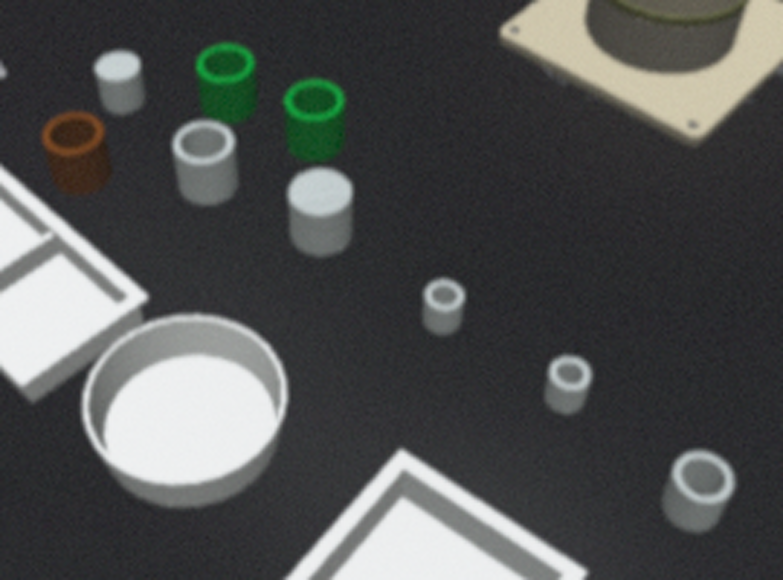

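The top view (full-image pixels) shows these candidates for the large sleeve:
- The hollow silver ring at (348,205) is the wanted one.
- The brown ring is at (391,172), and the green rings are at (333,256) and (377,246). These are not meant.
- The solid slug_large, with a closed flat top, is at (293,217).

The medium sleeve is at (112,211) and the medium slug at (412,216). The small sleeves are at (170,219) and (227,216).

In the scene view the silver ring at about (211,149) is open, in line with that choice.

```bash
python3 - <<'E'
from h import *
im=cv2.imread('pics/top0.png'); C=cal('top'); S=cal('scene')
hsv=cv2.cvtColor(im,cv2.COLOR_BGR2HSV)
m=((hsv[...,2]>140)&(hsv[...,1]<60)).astype(np.uint8)
cs,_=cv2.findContours(m,cv2.RETR_EXTERNAL,cv2.CHAIN_APPROX_NONE)
def rep(n,seed,h):
    for c in cs:
        if cv2.pointPolygonTest(c,seed,False)>=0:
            P=np.array([px2w(C,*p,h)[:2] for p in c[:,0]],np.float32)
            (x,y),r=cv2.minEnclosingCircle(P); b=cv2.minAreaRect(P)
            print(n,'circle',round(x,4),round(y,4),'d',round(2*r,4),'rect',np.round(b[0],4),np.round(b[1],4),round(b[2],1),'scene px',w2px(S,(x,y,h)).round())
            return
    print(n,'none')
for a in [('L',(348,205),.052),('M',(112,211),.042),('sa',(170,219),.032),('sb',(227,216),.032),('slL',(293,217),.052),('slM',(412,216),.042),('round',(260,117),.045),('sq',(155,120),.045),('div',(330,115),.035)]: rep(*a)
sc=cv2.imread('pics/scene0.png')[120:190,180:280]; tp=im[180:235,265:375]
cv2.imwrite('pics/v3.png',np.hstack([cv2.resize(sc,(380,300),interpolation=cv2.INTER_CUBIC),cv2.resize(tp,(400,300),interpolation=cv2.INTER_CUBIC)]))
E
```

```text
L circle 0.4464 -0.1829 d 0.0535 rect [ 0.4463 -0.183 ] [0.0527 0.0498] 89.6 scene px [210. 148.]
M circle 0.4366 0.3111 d 0.0412 rect [0.4366 0.3111] [0.04   0.0385] 1.0 scene px [382. 263.]
sa circle 0.4199 0.1878 d 0.0315 rect [0.4207 0.1883] [0.0296 0.0297] 0.4 scene px [336. 227.]
sb circle 0.4246 0.0696 d 0.0316 rect [0.4247 0.0699] [0.0295 0.0295] 89.8 scene px [292. 200.]
slL circle 0.4219 -0.0678 d 0.0541 rect [ 0.4211 -0.068 ] [0.0523 0.0526] 44.5 scene px [250. 165.]
slM circle 0.423 -0.3246 d 0.0418 rect [ 0.4232 -0.3246] [0.04   0.0395] 26.0 scene px [180. 122.]
round circle 0.6349 -0.0046 d 0.1503 rect [ 0.6343 -0.0048] [0.1475 0.1486] 0.1 scene px [203. 235.]
sq circle 0.6335 0.2238 d 0.2147 rect [0.6339 0.2242] [0.1542 0.153 ] 4.3 scene px [286. 302.]
div circle 0.6409 -0.2169 d 0.2563 rect [ 0.6416 -0.2166] [0.227  0.1238] 87.2 scene px [140. 189.]
```

View pics/v3.png

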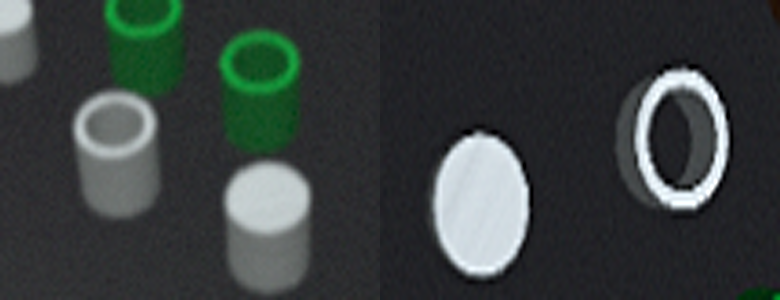

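Fitted sizes agree with the given ones: 54, 42 and 32 mm for the sleeves, and 150, 153 and 227 mm for the tubs. The crop confirms that the silver ring at top (348,205) is hollow and silver, while the one at (293,217) is solid. First I turn the tool so that tool x = world +y and tool y = world +x.

```bash
cat >> h.py <<'E'
from scipy.spatial.transform import Rotation as Ro
def go(x,y,z):
    o=manip.get_obs(); R=Ro.from_quat(o['ee_rot']); d=R.inv().apply(np.array([x,y,z])-o['position'])*100
    print('pos',o['position'].round(4),'slide cm',d.round(2),'yaw err',round(float(np.arctan2(*R.as_matrix()[[0,1],0])),4))
E
python3 -m jog '[{"grip":-1,"slide":[0,0,0],"yaw":-0.147},{"grip":-1,"slide":[0,0,0],"yaw":-0.147},{"grip":-1,"slide":[0,0,0],"yaw":-0.147},{"grip":-1,"slide":[0,0,0],"yaw":-0.147},{"grip":-1,"slide":[0,0,0],"yaw":-0.147},{"grip":-1,"slide":[0,0,0],"yaw":-0.147},{"grip":-1,"slide":[0,0,0],"yaw":-0.147},{"grip":-1,"slide":[0,0,0],"yaw":-0.147}]' 50
python3 -m jog '[{"grip":-1,"slide":[0,0,0],"yaw":-0.143},{"grip":-1,"slide":[4,2.8,0],"yaw":0},{"grip":-1,"slide":[4,2.8,0],"yaw":0},{"grip":-1,"slide":[4,2.8,0],"yaw":0},{"grip":-1,"slide":[4,2.8,0],"yaw":0},{"grip":-1,"slide":[4,2.8,0],"yaw":0}]'
python3 -m jog '[{"grip":-1,"slide":[4,2.8,0],"yaw":0},{"grip":-1,"slide":[4,2.8,0],"yaw":0},{"grip":-1,"slide":[4,2.8,0],"yaw":0},{"grip":-1,"slide":[4,2.8,0],"yaw":0},{"grip":-1,"slide":[4,2.8,0],"yaw":0},{"grip":-1,"slide":[0,0,3],"yaw":0},{"grip":-1,"slide":[0,0,3],"yaw":0},{"grip":-1,"slide":[0,0,0],"yaw":0}]'
python3 -c "
from h import *
go(.4464,-.1829,.08)"
```

```text
clock: 1.75
position: [0.1557, -0.6053, 0.3039]
ee_rot: [0.754, 0.657, -0.0, 0.0]
ft_force: [0.1, 0.9, 0.2]
grip_width: 0.999
grasp_force: 0.0
clock: 2.35
position: [0.2965, -0.4036, 0.3041]
ee_rot: [0.707, 0.707, -0.0, 0.0]
ft_force: [1.3, -1.2, 0.9]
grip_width: 1.0
grasp_force: 0.0
clock: 3.15
position: [0.4342, -0.2045, 0.2409]
ee_rot: [0.707, 0.707, -0.001, -0.003]
ft_force: [-0.3, -0.3, 0.9]
grip_width: 0.999
grasp_force: 0.0
pos [ 0.4342 -0.2045  0.2409] slide cm [ 2.11  1.3  16.09] yaw err -0.0007
```

```bash
python3 -m jog '[{"grip":-1,"slide":[2.15,1.2,0],"yaw":0},{"grip":-1,"slide":[0,0,3],"yaw":0},{"grip":-1,"slide":[0,0,3],"yaw":0},{"grip":-1,"slide":[0,0,1],"yaw":0},{"grip":-1,"slide":[0,0,0],"yaw":0}]'
python3 -c "
from h import *
go(.4464,-.1829,.08)
im=manip.camera('wrist'); C=cal('wrist'); print(w2px(C,(.4464,-.1829,.052)))
cv2.imwrite('pics/v4.png',im)"
```

```text
clock: 3.65
position: [0.4475, -0.1841, 0.174]
ee_rot: [0.707, 0.707, -0.0, -0.001]
ft_force: [0.3, -0.0, -0.1]
grip_width: 1.001
grasp_force: 0.0
pos [ 0.4475 -0.1841  0.174 ] slide cm [ 0.11 -0.09  9.4 ] yaw err 0.0006
[255.19575051 206.60023753]
```

View pics/v4.png

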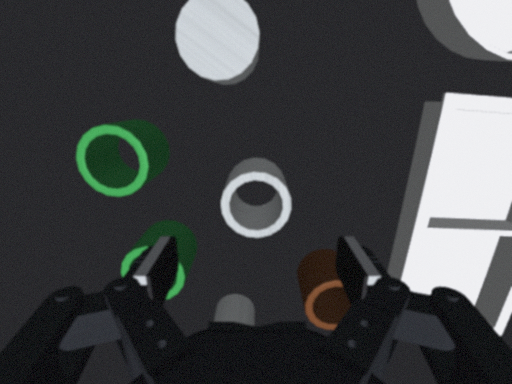

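The wrist view shows the silver ring's rim centred at (256,205), against a predicted (255,207). The fingers are clear of the green (112,160) and brown (330,305) rings, so I go down.

```bash
python3 -m jog '[{"grip":-1,"slide":[0.1,-0.1,2.4],"yaw":0},{"grip":-1,"slide":[0,0,2.4],"yaw":0},{"grip":-1,"slide":[0,0,2.4],"yaw":0},{"grip":-1,"slide":[0,0,2.2],"yaw":0},{"grip":-1,"slide":[0,0,0],"yaw":0},{"grip":-1,"slide":[0,0,0],"yaw":0}]'
python3 -m jog '[{"grip":1,"slide":[0,0,0],"yaw":0},{"grip":1,"slide":[0,0,0],"yaw":0},{"grip":1,"slide":[0,0,0],"yaw":0},{"grip":1,"slide":[0,0,0],"yaw":0},{"grip":1,"slide":[0,0,0],"yaw":0},{"grip":1,"slide":[0,0,0],"yaw":0},{"grip":1,"slide":[0,0,0],"yaw":0}]' 50
```

```text
clock: 4.3
position: [0.4477, -0.1833, 0.0815]
ee_rot: [0.707, 0.707, 0.0, 0.001]
ft_force: [-0.2, -0.8, 0.3]
grip_width: 0.999
grasp_force: 0.0
clock: 5.0
position: [0.4475, -0.1832, 0.0815]
ee_rot: [0.707, 0.707, -0.0, 0.001]
ft_force: [-3.4, 1.1, 11.5]
grip_width: 0.633
grasp_force: 50.3
```

```bash
python3 -m jog '[{"grip":1,"slide":[0,0,-1],"yaw":0},{"grip":1,"slide":[0,0,-2.5],"yaw":0},{"grip":1,"slide":[0,0,-2.5],"yaw":0},{"grip":1,"slide":[0,0,-2.5],"yaw":0},{"grip":1,"slide":[0,0,-2],"yaw":0},{"grip":1,"slide":[0,0,0],"yaw":0}]'
python3 -m jog '[{"grip":1,"slide":[2.5,2.6,0],"yaw":0},{"grip":1,"slide":[2.5,2.6,0],"yaw":0},{"grip":1,"slide":[2.5,2.6,0],"yaw":0},{"grip":1,"slide":[2.5,2.6,0],"yaw":0},{"grip":1,"slide":[2.5,2.6,0],"yaw":0},{"grip":1,"slide":[2.5,2.6,0],"yaw":0},{"grip":1,"slide":[2.8,3.1,0],"yaw":0},{"grip":1,"slide":[0,0,0],"yaw":0}]'
python3 -m jog '[{"grip":1,"slide":[0,0,0],"yaw":0},{"grip":1,"slide":[0,0,0],"yaw":0}]'
python3 -c "
from h import *
go(.6349,-.0046,.087)"
```

```text
clock: 5.6
position: [0.4481, -0.1831, 0.1882]
ee_rot: [0.707, 0.707, 0.001, 0.003]
ft_force: [0.2, -0.8, -0.8]
grip_width: 0.629
grasp_force: 52.9
clock: 6.4
position: [0.6354, 0.0009, 0.1841]
ee_rot: [0.705, 0.709, 0.002, -0.001]
ft_force: [-0.9, 1.1, -0.1]
grip_width: 0.623
grasp_force: 53.3
clock: 6.6
position: [0.6332, -0.0058, 0.1843]
ee_rot: [0.707, 0.707, -0.001, -0.0]
ft_force: [-0.0, 0.4, -0.9]
grip_width: 0.632
grasp_force: 53.3
pos [ 0.6332 -0.0058  0.1843] slide cm [0.12 0.19 9.73] yaw err 0.0008
```

```bash
python3 -m jog '[{"grip":1,"slide":[0.1,0.2,2],"yaw":0},{"grip":1,"slide":[0,0,2],"yaw":0},{"grip":1,"slide":[0,0,2],"yaw":0},{"grip":1,"slide":[0,0,1.5],"yaw":0},{"grip":1,"slide":[0,0,1],"yaw":0},{"grip":1,"slide":[0,0,0.5],"yaw":0},{"grip":1,"slide":[0,0,0.3],"yaw":0},{"grip":1,"slide":[0,0,0],"yaw":0}]'
python3 -c "
from h import *
go(.6349,-.0046,.087)"
```

```text
clock: 7.4
position: [0.6359, -0.0038, 0.0921]
ee_rot: [0.707, 0.707, 0.0, 0.0]
ft_force: [0.2, -1.0, -1.6]
grip_width: 0.631
grasp_force: 53.3
pos [ 0.6359 -0.0038  0.0921] slide cm [-0.08 -0.1   0.51] yaw err 0.0001
```

```bash
python3 -m jog '[{"grip":1,"slide":[0,0,0.2],"yaw":0},{"grip":1,"slide":[0,0,0.2],"yaw":0},{"grip":1,"slide":[0,0,0],"yaw":0}]';python3 -m jog '[{"grip":1,"slide":[0,0,0.1],"yaw":0},{"grip":1,"slide":[0,0,0],"yaw":0}]'
```

```text
clock: 7.7
position: [0.6357, -0.0038, 0.0879]
ee_rot: [0.707, 0.707, -0.0, 0.0]
ft_force: [-0.5, -0.2, -1.3]
grip_width: 0.624
grasp_force: 53.3
clock: 7.9
position: [0.6357, -0.0038, 0.0869]
ee_rot: [0.707, 0.707, -0.0, 0.0]
ft_force: [-1.0, -0.0, -1.4]
grip_width: 0.623
grasp_force: 53.3
```

```bash
python3 -m jog '[{"grip":1,"slide":[0,0,0.1],"yaw":0},{"grip":1,"slide":[0,0,0],"yaw":0},{"grip":-0.4,"slide":[0,0,0],"yaw":0},{"grip":-0.5,"slide":[0,0,0],"yaw":0},{"grip":-0.8,"slide":[0,0,0],"yaw":0},{"grip":-0.8,"slide":[0,0,0],"yaw":0},{"grip":-0.8,"slide":[0,0,0],"yaw":0}]'
python3 -m jog '[{"grip":-0.8,"slide":[0,0,-1],"yaw":0},{"grip":-0.8,"slide":[0,0,-3],"yaw":0},{"grip":-0.8,"slide":[0,0,-4],"yaw":0},{"grip":-0.8,"slide":[0,0,-4],"yaw":0},{"grip":-0.8,"slide":[0,0,-2],"yaw":0},{"grip":-0.8,"slide":[0,0,0],"yaw":0}]'
python3 -c "
from h import *
im=manip.camera('wrist'); C=cal('wrist'); print(w2px(C,(.6349,-.0046,.057)),w2px(C,(.6349,-.0046,.045)))
cv2.imwrite('pics/v5.png',im); go(.4366,.3111,.14)"
```

```text
clock: 8.6
position: [0.6357, -0.0038, 0.0858]
ee_rot: [0.707, 0.707, -0.0, 0.0]
ft_force: [-0.6, -0.1, -0.1]
grip_width: 0.898
grasp_force: 0.0
clock: 9.2
position: [0.6371, -0.0034, 0.2305]
ee_rot: [0.707, 0.707, 0.002, 0.002]
ft_force: [0.8, 0.0, 0.0]
grip_width: 0.902
grasp_force: 0.0
[255.08359067 189.49015484] [255.10041514 185.60922631]
pos [ 0.6363 -0.0036  0.2281] slide cm [ 31.48 -20.     8.73] yaw err -0.0
```

View pics/v5.png

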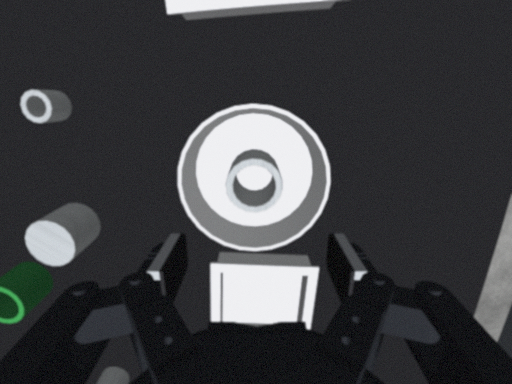

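Wrist view: the sleeve is upright and released in the round tub, rim at (253,186), with the tub circle centred near (254,177). I'll check the offset from the top camera once the arm is away over the medium sleeve.

```bash
python3 -m jog '[{"grip":-1,"slide":[3.9,-2.5,0],"yaw":0},{"grip":-1,"slide":[3.9,-2.5,0],"yaw":0},{"grip":-1,"slide":[3.9,-2.5,0],"yaw":0},{"grip":-1,"slide":[3.9,-2.5,0],"yaw":0},{"grip":-1,"slide":[3.9,-2.5,0],"yaw":0},{"grip":-1,"slide":[3.9,-2.5,0],"yaw":0},{"grip":-1,"slide":[3.9,-2.5,0],"yaw":0},{"grip":-1,"slide":[3.9,-2.5,0],"yaw":0}]'
python3 -m jog '[{"grip":-1,"slide":[0,0,2.8],"yaw":0},{"grip":-1,"slide":[0,0,2.8],"yaw":0},{"grip":-1,"slide":[0,0,0],"yaw":0},{"grip":-1,"slide":[0,0,0],"yaw":0}]'
python3 - <<'E'
from h import *
go(.4366,.3111,.08)
im=manip.camera('wrist'); C=cal('wrist'); print('pred',w2px(C,(.4366,.3111,.042)))
w=im
im=manip.camera('top'); C=cal('top')
g=im[70:170,210:310]; cv2.imwrite('pics/v6.png',np.hstack([cv2.resize(g,(384,384),interpolation=cv2.INTER_CUBIC),w[:,100:500]]))
for n,p in [('sleeve top want',(.6349,-.0046,.057)),('rim',(.6349,-.0046,.045)),('floor',(.6349,-.0046,.005))]:
    q=w2px(C,p); print(n,q.round(1),'crop',((q-[210,70])*3.84).round())
E
```

```text
clock: 10.05
position: [0.4342, 0.309, 0.2251]
ee_rot: [0.707, 0.707, -0.001, 0.0]
ft_force: [1.2, 0.0, -0.2]
grip_width: 1.0
grasp_force: 0.0
clock: 10.45
position: [0.4354, 0.3079, 0.1698]
ee_rot: [0.707, 0.707, -0.001, -0.0]
ft_force: [-0.5, 0.1, 0.4]
grip_width: 0.998
grasp_force: 0.0
pos [0.4354 0.3079 0.1698] slide cm [0.32 0.13 8.98] yaw err -0.0
pred [258.24557743 202.07933727]
sleeve top want [261.2 114.8] crop [197. 172.]
rim [261.  116.4] crop [196. 178.]
floor [260.3 121.3] crop [193. 197.]
```

View pics/v6.png

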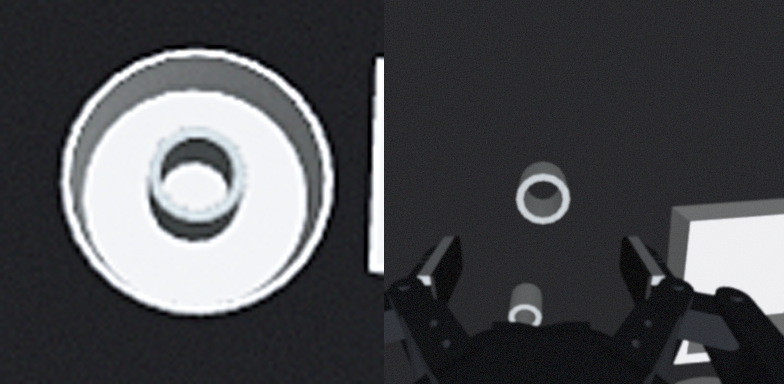

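Left panel: the large sleeve's rim is at (197,174) in the crop, wanted (197,172), so it is centred. Right panel: the medium sleeve is hollow, at wrist pixel (259,199), predicted (258,202). I grasp it next.

```bash
python3 -m jog '[{"grip":-1,"slide":[0.4,0.15,2.3],"yaw":0},{"grip":-1,"slide":[0,0,2.4],"yaw":0},{"grip":-1,"slide":[0,0,2.4],"yaw":0},{"grip":-1,"slide":[0,0,1.9],"yaw":0},{"grip":-1,"slide":[0,0,0],"yaw":0},{"grip":-1,"slide":[0,0,0],"yaw":0}]'
python3 -m jog '[{"grip":1,"slide":[0,0,0],"yaw":0},{"grip":1,"slide":[0,0,0],"yaw":0},{"grip":1,"slide":[0,0,0],"yaw":0},{"grip":1,"slide":[0,0,0],"yaw":0},{"grip":1,"slide":[0,0,0],"yaw":0},{"grip":1,"slide":[0,0,0],"yaw":0},{"grip":1,"slide":[0,0,0],"yaw":0},{"grip":1,"slide":[0,0,0],"yaw":0}]' 40
```

```text
clock: 11.15
position: [0.4378, 0.3125, 0.0811]
ee_rot: [0.707, 0.707, 0.001, 0.0]
ft_force: [0.2, 0.1, 1.1]
grip_width: 1.002
grasp_force: 0.0
clock: 11.95
position: [0.4377, 0.3124, 0.0808]
ee_rot: [0.707, 0.707, 0.0, 0.0]
ft_force: [-1.2, -1.8, 7.2]
grip_width: 0.478
grasp_force: 39.8
```

```bash
python3 -m jog '[{"grip":1,"slide":[0,0,-1],"yaw":0},{"grip":1,"slide":[0,0,-2.5],"yaw":0},{"grip":1,"slide":[0,0,-2.5],"yaw":0},{"grip":1,"slide":[0,0,-2.5],"yaw":0},{"grip":1,"slide":[0,0,-2],"yaw":0},{"grip":1,"slide":[0,0,0],"yaw":0}]'
python3 -m jog '[{"grip":1,"slide":[-1.3,2.8,0],"yaw":0},{"grip":1,"slide":[-1.3,2.8,0],"yaw":0},{"grip":1,"slide":[-1.3,2.8,0],"yaw":0},{"grip":1,"slide":[-1.3,2.8,0],"yaw":0},{"grip":1,"slide":[-1.3,2.8,0],"yaw":0},{"grip":1,"slide":[-1.3,2.8,0],"yaw":0},{"grip":1,"slide":[-1,2.8,0],"yaw":0},{"grip":1,"slide":[0,0,0],"yaw":0}]'
python3 -m jog '[{"grip":1,"slide":[0,0,0],"yaw":0},{"grip":1,"slide":[0,0,0],"yaw":0}]'
python3 -c "
from h import *
go(.6337,.224,.086)"
```

```text
clock: 12.55
position: [0.4381, 0.3132, 0.1881]
ee_rot: [0.707, 0.707, 0.002, 0.001]
ft_force: [0.7, 0.2, -1.1]
grip_width: 0.477
grasp_force: 40.7
clock: 13.35
position: [0.6362, 0.2207, 0.1834]
ee_rot: [0.709, 0.705, -0.001, 0.0]
ft_force: [-0.2, -1.7, -1.4]
grip_width: 0.478
grasp_force: 40.8
clock: 13.55
position: [0.6322, 0.2251, 0.1845]
ee_rot: [0.707, 0.708, -0.0, -0.0]
ft_force: [0.8, -0.1, -1.3]
grip_width: 0.479
grasp_force: 40.8
pos [0.6322 0.2251 0.1845] slide cm [-0.11  0.17  9.85] yaw err -0.0015
```

```bash
python3 -m jog '[{"grip":1,"slide":[-0.1,0.1,2],"yaw":0},{"grip":1,"slide":[0,0,2],"yaw":0},{"grip":1,"slide":[0,0,2],"yaw":0},{"grip":1,"slide":[0,0,1.5],"yaw":0},{"grip":1,"slide":[0,0,1],"yaw":0},{"grip":1,"slide":[0,0,0.5],"yaw":0},{"grip":1,"slide":[0,0,0.3],"yaw":0},{"grip":1,"slide":[0,0,0],"yaw":0}]'
python3 -m jog '[{"grip":1,"slide":[0,0,0.2],"yaw":0},{"grip":1,"slide":[0,0,0.2],"yaw":0},{"grip":1,"slide":[0,0,0],"yaw":0}]'
```

```text
clock: 14.35
position: [0.6344, 0.2233, 0.0922]
ee_rot: [0.707, 0.707, 0.0, 0.0]
ft_force: [0.2, -0.4, 0.1]
grip_width: 0.477
grasp_force: 40.8
clock: 14.65
position: [0.6343, 0.2231, 0.0879]
ee_rot: [0.707, 0.707, -0.0, 0.0]
ft_force: [0.9, -0.7, -1.2]
grip_width: 0.477
grasp_force: 40.8
```

Next: lower to 0.086, release, retreat, and move over small sleeve a at (0.420, 0.188), then photograph.

```bash
python3 -m jog '[{"grip":1,"slide":[0,0,0.15],"yaw":0},{"grip":1,"slide":[0,0,0.05],"yaw":0},{"grip":1,"slide":[0,0,0],"yaw":0},{"grip":0,"slide":[0,0,0],"yaw":0},{"grip":-0.3,"slide":[0,0,0],"yaw":0},{"grip":-0.6,"slide":[0,0,0],"yaw":0},{"grip":-0.6,"slide":[0,0,0],"yaw":0},{"grip":-0.6,"slide":[0,0,0],"yaw":0}]'
python3 -m jog '[{"grip":-0.6,"slide":[0,0,-1],"yaw":0},{"grip":-0.6,"slide":[0,0,-3],"yaw":0},{"grip":-0.6,"slide":[0,0,-4],"yaw":0},{"grip":-0.6,"slide":[0,0,-2],"yaw":0},{"grip":-0.6,"slide":[0,0,0],"yaw":0}]'
python3 -m jog '[{"grip":-0.6,"slide":[-0.5,-3,0],"yaw":0},{"grip":-0.6,"slide":[-0.5,-3,0],"yaw":0},{"grip":-0.6,"slide":[-0.5,-3,0],"yaw":0},{"grip":-0.6,"slide":[-0.5,-3,0],"yaw":0},{"grip":-0.6,"slide":[-0.5,-3,0],"yaw":0},{"grip":-0.6,"slide":[-0.5,-3,0],"yaw":0},{"grip":-0.6,"slide":[-0.5,-3,0],"yaw":0},{"grip":-0.6,"slide":[0,0,0],"yaw":0}]'
python3 -m jog '[{"grip":-0.6,"slide":[0,0,0],"yaw":0},{"grip":-0.6,"slide":[0,0,0],"yaw":0}]'
python3 - <<'E'
from h import *
go(.4203,.188,.078)
im=manip.camera('wrist'); C=cal('wrist'); print('pred',w2px(C,(.4203,.188,.032)))
w=im
im=manip.camera('top'); C=cal('top')
g=im[70:170,105:205]; cv2.imwrite('pics/v7.png',np.hstack([cv2.resize(g,(384,384),interpolation=cv2.INTER_CUBIC),w[:,100:500]]))
q=w2px(C,(.6337,.224,.047)); print('crop',((q-[105,70])*3.84).round())
E
```

```text
clock: 15.45
position: [0.6343, 0.2232, 0.0859]
ee_rot: [0.707, 0.707, 0.0, 0.0]
ft_force: [-0.6, 0.3, 0.6]
grip_width: 0.798
grasp_force: 0.0
clock: 15.95
position: [0.6355, 0.2242, 0.1906]
ee_rot: [0.707, 0.707, 0.003, 0.001]
ft_force: [-0.7, 0.2, 0.3]
grip_width: 0.799
grasp_force: 0.0
clock: 16.75
position: [0.4211, 0.1876, 0.1853]
ee_rot: [0.707, 0.708, -0.002, 0.001]
ft_force: [0.4, 0.1, 0.1]
grip_width: 0.802
grasp_force: 0.0
clock: 16.95
position: [0.425, 0.1882, 0.1861]
ee_rot: [0.707, 0.707, 0.0, 0.0]
ft_force: [0.8, 0.3, -0.1]
grip_width: 0.801
grasp_force: 0.0
pos [0.425  0.1882 0.1861] slide cm [-0.02 -0.47 10.81] yaw err 0.0005
pred [251.92027873 195.10485043]
crop [184. 181.]
```

View pics/v7.png

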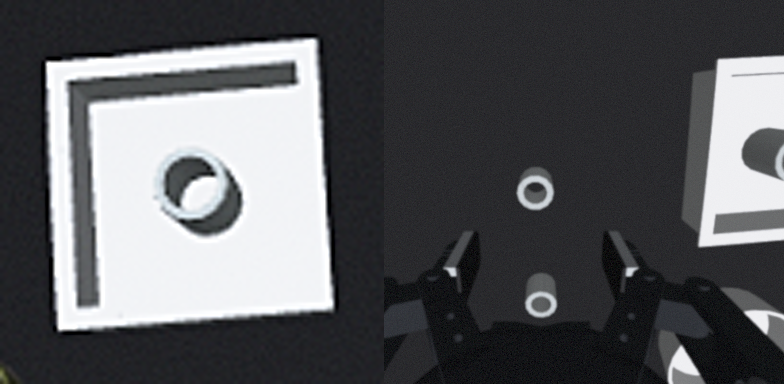

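Left panel: the medium sleeve stands upright in the square tub, rim at (192,184), wanted (184,181), about 4 mm off, which is within limits. Right panel: small sleeve a is at wrist pixel (251,191), predicted (252,195), so I grasp it.

```bash
python3 -m jog '[{"grip":-0.6,"slide":[0.1,-0.5,2.7],"yaw":0},{"grip":-0.6,"slide":[0,0,2.7],"yaw":0},{"grip":-0.6,"slide":[0,0,2.7],"yaw":0},{"grip":-0.6,"slide":[0,0,2],"yaw":0},{"grip":-0.6,"slide":[0,0,0.6],"yaw":0},{"grip":-0.6,"slide":[0,0,0],"yaw":0},{"grip":-0.6,"slide":[0,0,0],"yaw":0}]'
python3 -m jog '[{"grip":1,"slide":[0,0,0],"yaw":0},{"grip":1,"slide":[0,0,0],"yaw":0},{"grip":1,"slide":[0,0,0],"yaw":0},{"grip":1,"slide":[0,0,0],"yaw":0},{"grip":1,"slide":[0,0,0],"yaw":0},{"grip":1,"slide":[0,0,0],"yaw":0},{"grip":1,"slide":[0,0,0],"yaw":0},{"grip":1,"slide":[0,0,0],"yaw":0}]' 30
```

```text
clock: 17.75
position: [0.4198, 0.1896, 0.0797]
ee_rot: [0.707, 0.707, 0.0, 0.0]
ft_force: [0.6, 0.3, 0.4]
grip_width: 0.797
grasp_force: 0.0
clock: 18.55
position: [0.4197, 0.1893, 0.0797]
ee_rot: [0.707, 0.707, 0.0, 0.001]
ft_force: [-1.4, -0.8, 7.7]
grip_width: 0.371
grasp_force: 29.1
```

```bash
python3 -m jog '[{"grip":1,"slide":[0,0,-1],"yaw":0},{"grip":1,"slide":[0,0,-2.5],"yaw":0},{"grip":1,"slide":[0,0,-3],"yaw":0},{"grip":1,"slide":[0,0,-3],"yaw":0},{"grip":1,"slide":[0,0,-2.5],"yaw":0},{"grip":1,"slide":[0,0,0],"yaw":0}]'
python3 -m jog '[{"grip":1,"slide":[-2.9,1.85,0],"yaw":0},{"grip":1,"slide":[-2.9,1.85,0],"yaw":0},{"grip":1,"slide":[-2.9,1.85,0],"yaw":0},{"grip":1,"slide":[-2.9,1.85,0],"yaw":0},{"grip":1,"slide":[-2.9,1.85,0],"yaw":0},{"grip":1,"slide":[-2.9,1.85,0],"yaw":0},{"grip":1,"slide":[-2.9,1.85,0],"yaw":0},{"grip":1,"slide":[-2.9,1.85,0],"yaw":0}]'
python3 -m jog '[{"grip":1,"slide":[-2.9,1.85,0],"yaw":0},{"grip":1,"slide":[-2.9,1.85,0],"yaw":0},{"grip":1,"slide":[-2.9,1.85,0],"yaw":0},{"grip":1,"slide":[-2.9,1.85,0],"yaw":0},{"grip":1,"slide":[0,0,0],"yaw":0},{"grip":1,"slide":[0,0,0],"yaw":0},{"grip":1,"slide":[0,0,0],"yaw":0}]'
python3 -c "
from h import *
go(.6437,-.166,.085)"
```

```text
clock: 19.15
position: [0.4205, 0.1901, 0.2025]
ee_rot: [0.707, 0.707, 0.002, 0.002]
ft_force: [0.1, -0.6, -0.6]
grip_width: 0.365
grasp_force: 29.9
clock: 19.95
position: [0.5675, -0.044, 0.1985]
ee_rot: [0.707, 0.707, -0.0, -0.0]
ft_force: [0.7, 0.7, 0.3]
grip_width: 0.371
grasp_force: 29.9
clock: 20.65
position: [0.6409, -0.1575, 0.1987]
ee_rot: [0.707, 0.708, 0.0, -0.001]
ft_force: [-0.5, 1.1, -1.9]
grip_width: 0.371
grasp_force: 30.0
pos [ 0.6409 -0.1575  0.1987] slide cm [-0.86  0.29 11.36] yaw err -0.0015
```

```bash
python3 -m jog '[{"grip":1,"slide":[-0.9,0.2,0],"yaw":0},{"grip":1,"slide":[0,0,2.5],"yaw":0},{"grip":1,"slide":[0,0,2.5],"yaw":0},{"grip":1,"slide":[0,0,2.5],"yaw":0},{"grip":1,"slide":[0,0,2],"yaw":0},{"grip":1,"slide":[0,0,1],"yaw":0},{"grip":1,"slide":[0,0,0.2],"yaw":0},{"grip":1,"slide":[0,0,0],"yaw":0}]'
python3 -c "
from h import *
go(.6437,-.166,.085)"
```

```text
clock: 21.45
position: [0.6435, -0.1678, 0.0926]
ee_rot: [0.707, 0.707, 0.0, 0.0]
ft_force: [-0.1, -0.3, -0.7]
grip_width: 0.373
grasp_force: 30.0
pos [ 0.6435 -0.1678  0.0926] slide cm [0.18 0.02 0.76] yaw err -0.0002
```

```bash
python3 -m jog '[{"grip":1,"slide":[0.1,0,0.3],"yaw":0},{"grip":1,"slide":[0,0,0.3],"yaw":0},{"grip":1,"slide":[0,0,0.15],"yaw":0},{"grip":1,"slide":[0,0,0],"yaw":0},{"grip":0.15,"slide":[0,0,0],"yaw":0},{"grip":-0.2,"slide":[0,0,0],"yaw":0},{"grip":-0.2,"slide":[0,0,0],"yaw":0},{"grip":-0.2,"slide":[0,0,0],"yaw":0}]'
python3 -m jog '[{"grip":-0.2,"slide":[0,0,-1],"yaw":0},{"grip":-0.2,"slide":[0,0,-3],"yaw":0},{"grip":-0.2,"slide":[0,0,-4],"yaw":0},{"grip":-0.2,"slide":[0,0,-3.5],"yaw":0},{"grip":-0.2,"slide":[0,0,0],"yaw":0}]'
python3 -m jog '[{"grip":-0.6,"slide":[3,-2.75,0],"yaw":0},{"grip":-0.6,"slide":[3,-2.75,0],"yaw":0},{"grip":-0.6,"slide":[3,-2.75,0],"yaw":0},{"grip":-0.6,"slide":[3,-2.75,0],"yaw":0},{"grip":-0.6,"slide":[3,-2.75,0],"yaw":0},{"grip":-0.6,"slide":[3,-2.75,0],"yaw":0},{"grip":-0.6,"slide":[3,-2.75,0],"yaw":0},{"grip":-0.6,"slide":[3,-2.75,0],"yaw":0}]'
python3 -m jog '[{"grip":-0.6,"slide":[0,0,0],"yaw":0},{"grip":-0.6,"slide":[0,0,0],"yaw":0},{"grip":-0.6,"slide":[0,0,0],"yaw":0}]'
python3 - <<'E'
from h import *
go(.4247,.0698,.079)
im=manip.camera('wrist'); C=cal('wrist'); print('pred',w2px(C,(.4247,.0698,.032)))
w=im
im=manip.camera('top'); C=cal('top')
g=im[65:165,305:415]; cv2.imwrite('pics/v8.png',np.hstack([cv2.resize(g,(396,384)[:2],interpolation=cv2.INTER_CUBIC),w[:,100:500]]))
for p in [(.6437,-.166),(.6387,-.268)]:
  q=w2px(C,(*p,.037)); print('crop',((q-[305,65])*[3.6,3.84]).round())
E
```

```text
clock: 22.25
position: [0.6432, -0.1668, 0.0844]
ee_rot: [0.707, 0.707, -0.0, 0.0]
ft_force: [0.7, -0.1, -0.7]
grip_width: 0.599
grasp_force: 0.0
clock: 22.75
position: [0.6456, -0.1667, 0.2061]
ee_rot: [0.707, 0.707, 0.002, 0.004]
ft_force: [0.4, 0.4, 0.7]
grip_width: 0.597
grasp_force: 0.0
clock: 23.55
position: [0.4219, 0.0743, 0.1994]
ee_rot: [0.707, 0.707, -0.0, 0.0]
ft_force: [0.5, 0.9, 1.3]
grip_width: 0.797
grasp_force: 0.0
clock: 23.85
position: [0.4237, 0.0725, 0.1996]
ee_rot: [0.707, 0.707, 0.0, 0.0]
ft_force: [0.7, 0.5, -0.1]
grip_width: 0.8
grasp_force: 0.0
pos [0.4237 0.0725 0.1996] slide cm [-0.27  0.09 12.06] yaw err 0.0009
pred [258.2427123  192.54301727]
crop [110. 187.]
crop [277. 197.]
```

View pics/v8.png

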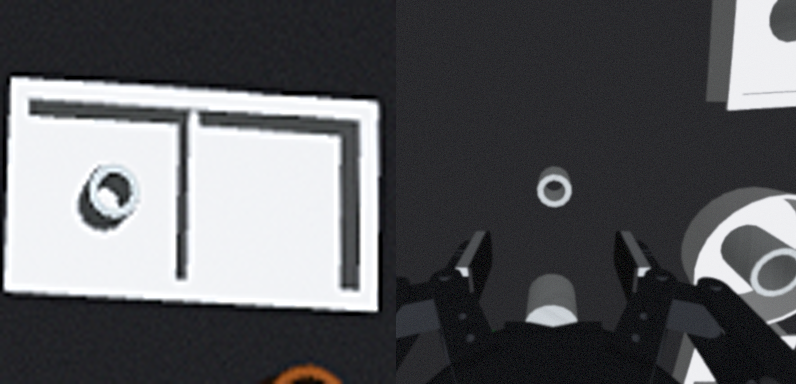

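Left panel: the first small sleeve is upright, rim at (113,192), wanted (110,187), within 3 mm. Right panel: small sleeve b is at wrist pixel (258,190), predicted (258,193), so I grasp it.

```bash
python3 -m jog '[{"grip":-0.6,"slide":[-0.2,0,3],"yaw":0},{"grip":-0.6,"slide":[0,0,3],"yaw":0},{"grip":-0.6,"slide":[0,0,3],"yaw":0},{"grip":-0.6,"slide":[0,0,2.3],"yaw":0},{"grip":-0.6,"slide":[0,0,0.8],"yaw":0},{"grip":-0.6,"slide":[0,0,0],"yaw":0},{"grip":-0.6,"slide":[0,0,0],"yaw":0}]'
python3 -m jog '[{"grip":1,"slide":[0,0,0],"yaw":0},{"grip":1,"slide":[0,0,0],"yaw":0},{"grip":1,"slide":[0,0,0],"yaw":0},{"grip":1,"slide":[0,0,0],"yaw":0},{"grip":1,"slide":[0,0,0],"yaw":0},{"grip":1,"slide":[0,0,0],"yaw":0},{"grip":1,"slide":[0,0,0],"yaw":0},{"grip":1,"slide":[0,0,0],"yaw":0}]' 30
```

```text
clock: 24.65
position: [0.4239, 0.0712, 0.0792]
ee_rot: [0.707, 0.707, 0.0, 0.0]
ft_force: [-0.4, 0.1, 0.7]
grip_width: 0.801
grasp_force: 0.0
clock: 25.45
position: [0.4238, 0.0711, 0.0792]
ee_rot: [0.707, 0.707, 0.0, 0.001]
ft_force: [-2.4, -0.5, 9.7]
grip_width: 0.358
grasp_force: 29.1
```

```bash
python3 -m jog '[{"grip":1,"slide":[0,0,-1],"yaw":0},{"grip":1,"slide":[0,0,-2.5],"yaw":0},{"grip":1,"slide":[0,0,-3],"yaw":0},{"grip":1,"slide":[0,0,-3],"yaw":0},{"grip":1,"slide":[0,0,-2.5],"yaw":0},{"grip":1,"slide":[0,0,0],"yaw":0}]'
python3 -m jog '[{"grip":1,"slide":[-2.85,1.8,0],"yaw":0},{"grip":1,"slide":[-2.85,1.8,0],"yaw":0},{"grip":1,"slide":[-2.85,1.8,0],"yaw":0},{"grip":1,"slide":[-2.85,1.8,0],"yaw":0},{"grip":1,"slide":[-2.85,1.8,0],"yaw":0},{"grip":1,"slide":[-2.85,1.8,0],"yaw":0},{"grip":1,"slide":[-2.85,1.8,0],"yaw":0},{"grip":1,"slide":[-2.85,1.8,0],"yaw":0}]'
python3 -m jog '[{"grip":1,"slide":[-2.85,1.8,0],"yaw":0},{"grip":1,"slide":[-2.85,1.8,0],"yaw":0},{"grip":1,"slide":[-2.85,1.8,0],"yaw":0},{"grip":1,"slide":[-2.85,1.8,0],"yaw":0},{"grip":1,"slide":[0,0,0],"yaw":0},{"grip":1,"slide":[0,0,0],"yaw":0},{"grip":1,"slide":[0,0,0],"yaw":0}]'
python3 -c "
from h import *
go(.6387,-.268,.0845)"
```

```text
clock: 26.05
position: [0.4248, 0.0717, 0.2019]
ee_rot: [0.707, 0.707, 0.002, 0.002]
ft_force: [0.5, -0.1, -0.1]
grip_width: 0.358
grasp_force: 30.1
clock: 26.85
position: [0.5675, -0.1579, 0.1979]
ee_rot: [0.707, 0.707, -0.0, -0.0]
ft_force: [0.9, 0.7, -0.1]
grip_width: 0.362
grasp_force: 30.1
clock: 27.55
position: [0.639, -0.2695, 0.1981]
ee_rot: [0.707, 0.708, 0.0, -0.001]
ft_force: [-0.0, 0.5, -0.3]
grip_width: 0.358
grasp_force: 30.1
pos [ 0.639  -0.2695  0.1981] slide cm [ 0.14 -0.03 11.36] yaw err -0.0014
```

```bash
python3 -m jog '[{"grip":1,"slide":[0.1,0,0],"yaw":0},{"grip":1,"slide":[0,0,2.5],"yaw":0},{"grip":1,"slide":[0,0,2.5],"yaw":0},{"grip":1,"slide":[0,0,2.5],"yaw":0},{"grip":1,"slide":[0,0,2],"yaw":0},{"grip":1,"slide":[0,0,1],"yaw":0},{"grip":1,"slide":[0,0,0.2],"yaw":0},{"grip":1,"slide":[0,0,0],"yaw":0}]'
python3 -c "
from h import *
go(.6387,-.268,.0845)"
```

```text
clock: 28.35
position: [0.6396, -0.2696, 0.0922]
ee_rot: [0.707, 0.707, 0.0, 0.0]
ft_force: [-0.4, -0.2, 0.9]
grip_width: 0.354
grasp_force: 30.1
pos [ 0.6396 -0.2696  0.0922] slide cm [ 0.16 -0.09  0.77] yaw err -0.0003
```

Release, lift, and retreat toward +y and −x for a clear top view of everything.

```bash
python3 -m jog '[{"grip":1,"slide":[0.1,0,0.3],"yaw":0},{"grip":1,"slide":[0,0,0.3],"yaw":0},{"grip":1,"slide":[0,0,0.15],"yaw":0},{"grip":1,"slide":[0,0,0],"yaw":0},{"grip":0.15,"slide":[0,0,0],"yaw":0},{"grip":-0.2,"slide":[0,0,0],"yaw":0},{"grip":-0.2,"slide":[0,0,0],"yaw":0},{"grip":-0.2,"slide":[0,0,0],"yaw":0}]'
python3 -m jog '[{"grip":-0.2,"slide":[0,0,-1],"yaw":0},{"grip":-0.2,"slide":[0,0,-3],"yaw":0},{"grip":-0.2,"slide":[0,0,-4],"yaw":0},{"grip":-0.2,"slide":[0,0,-3.5],"yaw":0},{"grip":-0.2,"slide":[0,0,0],"yaw":0}]'
python3 -m jog '[{"grip":-0.2,"slide":[4,-2.6,0],"yaw":0},{"grip":-0.2,"slide":[4,-2.6,0],"yaw":0},{"grip":-0.2,"slide":[4,-2.6,0],"yaw":0},{"grip":-0.2,"slide":[4,-2.6,0],"yaw":0},{"grip":-0.2,"slide":[4,-2.6,0],"yaw":0},{"grip":-0.2,"slide":[4,-2.6,0],"yaw":0},{"grip":-0.2,"slide":[4,-2.6,0],"yaw":0},{"grip":-0.2,"slide":[4,-2.6,0],"yaw":0}]'
python3 -m jog '[{"grip":-0.2,"slide":[0,0,0],"yaw":0},{"grip":-0.2,"slide":[0,0,0],"yaw":0},{"grip":-0.2,"slide":[0,0,0],"yaw":0},{"grip":-0.2,"slide":[0,0,0],"yaw":0}]'
python3 - <<'E'
from h import *
im=manip.camera('top'); C=cal('top')
g=im[70:250,95:435]; cv2.imwrite('pics/v9.png',cv2.resize(g,None,fx=2.3,fy=2.3,interpolation=cv2.INTER_CUBIC))
for p in [(.6349,-.0046,.057),(.6337,.224,.047),(.6437,-.166,.037),(.6387,-.268,.037),(.4215,-.068,.052),(.4231,-.3246,.042)]:
  q=w2px(C,p); print('crop',((q-[95,70])*2.3).round())
E
```

```text
clock: 29.15
position: [0.6392, -0.2688, 0.0838]
ee_rot: [0.707, 0.707, -0.0, -0.0]
ft_force: [0.0, -0.2, -0.2]
grip_width: 0.597
grasp_force: 0.0
clock: 29.65
position: [0.6415, -0.2691, 0.2059]
ee_rot: [0.707, 0.707, 0.002, 0.004]
ft_force: [0.5, -0.3, 0.6]
grip_width: 0.602
grasp_force: 0.0
clock: 30.45
position: [0.4299, 0.0526, 0.199]
ee_rot: [0.707, 0.707, -0.0, 0.0]
ft_force: [1.1, 1.4, 1.1]
grip_width: 0.602
grasp_force: 0.0
clock: 30.85
position: [0.4317, 0.0503, 0.1989]
ee_rot: [0.708, 0.706, 0.0, -0.0]
ft_force: [-0.1, 0.0, -0.3]
grip_width: 0.603
grasp_force: 0.0
crop [382. 103.]
crop [134. 108.]
crop [553. 100.]
crop [660. 107.]
crop [454. 339.]
crop [729. 335.]
```

View pics/v9.png

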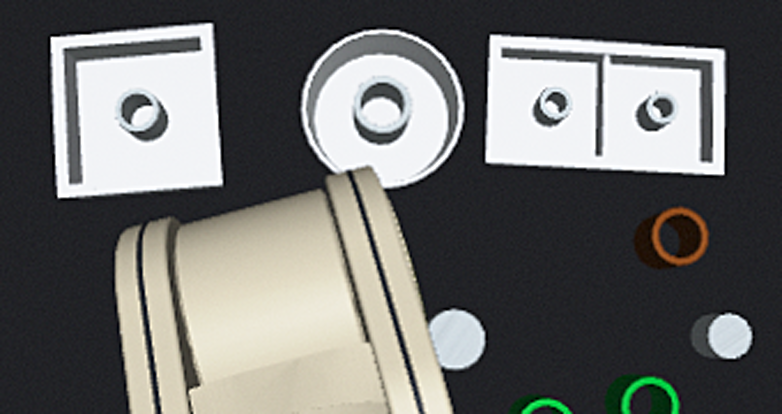

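The top view shows all four sleeves upright: (138,110), (382,105), (555,104) and (661,107), each within about 5 mm of its wanted pixel. The slugs are unmoved at (455,339) and (730,335). I hand in.

```bash
python3 -c "
from workcell import manip
print(manip.hand_in())"
```

```text
the job is handed in; nothing more can be done
None
```

I placed all four sleeves in order, upright in their tubs and within about 5 mm of the middles in the last top-camera picture, left both slugs where they stood, and handed the job in at about 31 s; no verdict came back.

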